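# Flip the stock tags to match the tube bins

### The arm

A 6-joint arm with a two-finger parallel gripper is mounted at the origin on the work surface. World frame = base frame: x ahead of the robot, y to its left, z up, the work surface at z = 0. Lengths are in mm, angles in rad, forces in N, time in s.
With the tool pointing down it reaches from about 275 to 750 mm from the base axis. Payload 10.2 kg.
Tool frame: the origin (TCP) lies at the very end of the fingers, on their centre line; the grasp point (between the pads) lies 19 mm behind it (ctrl.pinch_z is the distance from the TCP to the grasp point, in mm); y points along the fingers, z is the direction in which the jaws open and shut, and the axes are right-handed (so a half turn about y gives the same grasp; the last joint's range is limited). The gripper opens to 85 mm and grips with 20 to 120 N. Pads are 22 mm wide; open, the fingers measure 114 mm over their backs; the gripper's body (76 mm by 85 mm) begins 54 mm behind the grasp point. The pads swing forward as they close: fully open they stand 13 mm farther back than shut.
Start: joints at [-1.397, 0.313, 1.498, -0, 1.331, -0.223], TCP at [202.884, -484.22, 231.294] pointing down, gripper open.
Joint ranges: [-2.94, 2.94], [-0.97, 2.17], [0.19, 2.56], [-1.23, 4.37], [0.02, 3.11], [-2.88, 2.88]. Speed limits (rad/s): [2.39, 2.39, 3.01, 3.14, 3.14, 3.14].

### API

Orientations are given as a unit quaternion [w, x, y, z].
In Python, from rig import sense, eyes, ctrl gives the robot as it stands. The module is installed in compiled form; this text tells all that it offers.
- The arm moves only by the shell command python3 -m handwheel 'ROWS' [FORCE]. ROWS is JSON, a list of rows, each an object of numbers: "grip": the finger opening in mm, from 0 to 85.4; "tx", "ty", "tz": the shift along the tool's x, y, z in mm; "wx", "wy", "wz": the turn, a rotation vector about the tool's x, y, z in rad. In form: [{"grip": .., "tx": .., "ty": .., "tz": .., "wx": .., "wy": .., "wz": ..}, ...]. A call has 1 to 10 rows; each row shifts and turns the commanded pose from where the row before left it, along the tool's axes as they then stand; what a row does not reach is not made up. A row lasts 1/12 s, in which the tool goes at most 41.7 mm and 7.16 degrees, less where a joint would pass 70% of its speed; a pose out of reach is approached as far as the arm can. A call is refused whole if a number of a shift passes 41.7 or a number of a turn 0.125, either way. A call with a gripper value outside its range is refused whole. The fingers move at their own pace and stop on an object; FORCE is the grip in N (left out, the last holds). Time passes only in rows, so rows that do not move let the fingers close. It gives the time, the measured TCP pose, the force and the opening at its end, in the units of the state.
- sense(): the state, without advancing time (a new reading comes with each control period).
- eyes.capture(name): name is "scene" or "top" or "wrist"; returns a dict with "pixels" (480x640x3 uint8, red, green, blue), "mtx" (3x3 intrinsics, pixels), "dist" ([k1, k2, p1, p2, k3] as OpenCV has them; the pictures are not rectified), "R" (3x3) and "t" (3): a world point X has camera coordinates R X + t. Camera axes: x right, y down, z forward; pixel columns grow to the right and rows downward; lengths in mm; the calibration is good to about 2 mm. A picture is of the moment at which its call begins. There is no depth.
- ctrl.finish_job(): hands the job in, once; it reports no verdict.
The state is a dict: "time_s": time; "joints": joint angles; "dq": joint speeds; "tau": joint torques, N m; "eef_pos": TCP position; "ee_rot": TCP orientation; "force": force on the tool from outside, world axes, zero at the start; "wrist_torque": the same for the moment, N m; "grip_width": opening from 0.0 (shut) to 1.0 (fully open).
Only numpy, scipy, OpenCV 4.12 (cv2) and the standard library are available. Lean on these libraries where they do the work, as an engineer would, in place of code of your own. Each camera call takes 0.05 s, during which the arm holds its last target.

### The job

Set the flip tags on the stock board to match the bins behind them: push tags over with a fingertip until each full bin's tag leans towards its bin, its disc uppermost, and the tags of the empty bin and the bin with one tube left lean away from theirs, the bar uppermost. Do not pick anything up, and leave the bins, vials and other things on the bench where they stand.

Things in the scene. Friction and masses are not known exactly. Their poses are not given: they have to be found in the camera images.
- board: aluminium stock board lying fixed on the bench, 290 x 430 mm, 12 thick. Origin on the bench under the middle of the row of four hinges; x axis from the hinges towards the row of bins, y along the row. The four places are 100 mm apart along y. It is turned differently at each start.
- bin_full_1: FULL bin: nine upright purple-capped tubes fill it, cap tops 65 mm above its underside. Loose grey open bin 80 (x) x 84 (y) x 48 mm high standing on the board; origin at the centre of its underside, axes as the board's. Its front wall is 115 mm beyond the hinge of its tag. Bins trade places between starts.
- bin_full_2: FULL bin, same as bin_full_1. Loose grey open bin 80 (x) x 84 (y) x 48 mm high standing on the board; origin at the centre of its underside, axes as the board's. Its front wall is 115 mm beyond the hinge of its tag. Bins trade places between starts.
- bin_low: NOT full: bin with a single tube lying on its floor. Loose grey open bin 80 (x) x 84 (y) x 48 mm high standing on the board; origin at the centre of its underside, axes as the board's. Its front wall is 115 mm beyond the hinge of its tag. Bins trade places between starts.
- bin_empty: NOT full: empty bin. Loose grey open bin 80 (x) x 84 (y) x 48 mm high standing on the board; origin at the centre of its underside, axes as the board's. Its front wall is 115 mm beyond the hinge of its tag. Bins trade places between starts.
- hinge_a (a point): middle of the hinge of tag_a, 20 mm above the board's top; axes as the board's: the hinge runs along y, and the tag's bin is the one 155 mm away along +x (same y in the board's frame). Stands trade places between starts, so find the bin by position. The stand is fixed; its steel cheeks, 64 mm apart outside, reach 4 mm above the hinge.
- tag_a (a joint): white plastic tag 50 mm wide, 4 thick, reaching 60 mm from its hinge, 30 g. 0 rad = leaning away from its bin, raised bar showing on the upper side; 0.5 = upright; 1.0 = leaning towards its bin, raised disc showing on the upper side. It swings freely and falls against its stop on whichever side of upright it is. Pushed past upright near its free edge, it drops over.
- edge_a (a point): middle of the free edge of tag_a; moves with the tag. Leaning to either side, the tag is 0.5 rad off upright: this edge is 29 mm out from the hinge and 53 mm above it, with open space below and outside it, where a finger can push it back towards the hinge.
- hinge_b (a point): middle of the hinge of tag_b, 20 mm above the board's top; axes as the board's: the hinge runs along y, and the tag's bin is the one 155 mm away along +x (same y in the board's frame). Stands trade places between starts, so find the bin by position. The stand is fixed; its steel cheeks, 64 mm apart outside, reach 4 mm above the hinge.
- tag_b (a joint): white plastic tag 50 mm wide, 4 thick, reaching 60 mm from its hinge, 30 g. 0 rad = leaning away from its bin, raised bar showing on the upper side; 0.5 = upright; 1.0 = leaning towards its bin, raised disc showing on the upper side. It swings freely and falls against its stop on whichever side of upright it is. Pushed past upright near its free edge, it drops over.
- edge_b (a point): middle of the free edge of tag_b; moves with the tag. Leaning to either side, the tag is 0.5 rad off upright: this edge is 29 mm out from the hinge and 53 mm above it, with open space below and outside it, where a finger can push it back towards the hinge.
- hinge_c (a point): middle of the hinge of tag_c, 20 mm above the board's top; axes as the board's: the hinge runs along y, and the tag's bin is the one 155 mm away along +x (same y in the board's frame). Stands trade places between starts, so find the bin by position. The stand is fixed; its steel cheeks, 64 mm apart outside, reach 4 mm above the hinge.
- tag_c (a joint): white plastic tag 50 mm wide, 4 thick, reaching 60 mm from its hinge, 30 g. 0 rad = leaning away from its bin, raised bar showing on the upper side; 0.5 = upright; 1.0 = leaning towards its bin, raised disc showing on the upper side. It swings freely and falls against its stop on whichever side of upright it is. Pushed past upright near its free edge, it drops over.
- edge_c (a point): middle of the free edge of tag_c; moves with the tag. Leaning to either side, the tag is 0.5 rad off upright: this edge is 29 mm out from the hinge and 53 mm above it, with open space below and outside it, where a finger can push it back towards the hinge.
- hinge_d (a point): middle of the hinge of tag_d, 20 mm above the board's top; axes as the board's: the hinge runs along y, and the tag's bin is the one 155 mm away along +x (same y in the board's frame). Stands trade places between starts, so find the bin by position. The stand is fixed; its steel cheeks, 64 mm apart outside, reach 4 mm above the hinge.
- tag_d (a joint): white plastic tag 50 mm wide, 4 thick, reaching 60 mm from its hinge, 30 g. 0 rad = leaning away from its bin, raised bar showing on the upper side; 0.5 = upright; 1.0 = leaning towards its bin, raised disc showing on the upper side. It swings freely and falls against its stop on whichever side of upright it is. Pushed past upright near its free edge, it drops over.
- edge_d (a point): middle of the free edge of tag_d; moves with the tag. Leaning to either side, the tag is 0.5 rad off upright: this edge is 29 mm out from the hinge and 53 mm above it, with open space below and outside it, where a finger can push it back towards the hinge.
- vial_1: small amber screw-cap vial, 20 mm dia, 45 high, standing on the board half-way between two neighbouring tags, near the line of the hinges; loose, not part of the job. Origin at the centre of its underside.
- vial_2: small amber screw-cap vial, 20 mm dia, 45 high, standing on the board half-way between two neighbouring tags, near the line of the hinges; loose, not part of the job. Origin at the centre of its underside.
- reagent_bottle: reagent bottle, 64 mm dia, 130 high; loose, not part of the job. Origin at the centre of its underside.
- beaker: clear beaker, 72 mm dia, 85 high; loose, not part of the job. Origin at the centre of its underside.
- tip_box: open divided tip box, 85 x 120 x 55 high; loose, not part of the job. Origin at the centre of its underside.
- culture_dish: flat white dish, 88 mm dia, 16 high; loose, not part of the job. Origin at the centre of its underside.
- marker: black marker pen, 130 x 14 x 14, lying; loose, not part of the job. Origin at the centre of its underside.
Not all that is in view belongs to the job. Leave any yellow look-alike of the bin_low alone.

How it is judged (in metres and radians):
At the end, for the whole second after the job is handed in: Each tag of the two full bins rests leaning towards its bin (joint above 0.85 rad), each tag of the other two rests leaning away (below 0.15 rad), and all bins are within 15 mm of where they began ((((y of hinge_a in the frame of bin_full_1 between -0.04 and 0.04 m or y of hinge_a in the frame of bin_full_2 between -0.04 and 0.04 m) and value of joint tag_a above 0.85 rad) or ((y of hinge_a in the frame of bin_low between -0.04 and 0.04 m or y of hinge_a in the frame of bin_empty between -0.04 and 0.04 m) and value of joint tag_a below 0.15 rad)) and (((y of hinge_b in the frame of bin_full_1 between -0.04 and 0.04 m or y of hinge_b in the frame of bin_full_2 between -0.04 and 0.04 m) and value of joint tag_b above 0.85 rad) or ((y of hinge_b in the frame of bin_low between -0.04 and 0.04 m or y of hinge_b in the frame of bin_empty between -0.04 and 0.04 m) and value of joint tag_b below 0.15 rad)) and (((y of hinge_c in the frame of bin_full_1 between -0.04 and 0.04 m or y of hinge_c in the frame of bin_full_2 between -0.04 and 0.04 m) and value of joint tag_c above 0.85 rad) or ((y of hinge_c in the frame of bin_low between -0.04 and 0.04 m or y of hinge_c in the frame of bin_empty between -0.04 and 0.04 m) and value of joint tag_c below 0.15 rad)) and (((y of hinge_d in the frame of bin_full_1 between -0.04 and 0.04 m or y of hinge_d in the frame of bin_full_2 between -0.04 and 0.04 m) and value of joint tag_d above 0.85 rad) or ((y of hinge_d in the frame of bin_low between -0.04 and 0.04 m or y of hinge_d in the frame of bin_empty between -0.04 and 0.04 m) and value of joint tag_d below 0.15 rad)) and distance of each of bin_full_1, bin_full_2, bin_low, bin_empty from where it was at the start of the episode below 0.015 m); the robot touches nothing.
It fails at once if a bin was moved, tipped or lifted (distance of any of bin_full_1, bin_full_2, bin_low, bin_empty from where it was at the start of the episode above 0.015 m or angle between any of bin_full_1, bin_full_2, bin_low, bin_empty's own z axis and vertical above 0.35 rad).
It fails at once if a vial on the board was moved, tipped or lifted (distance of any of vial_1, vial_2 from where it was at the start of the episode above 0.015 m or angle between any of vial_1, vial_2's own z axis and vertical above 0.35 rad).
It fails at once if another thing on the bench was moved, tipped or lifted (distance of any of reagent_bottle, beaker, tip_box, culture_dish, marker from where it was at the start of the episode above 0.015 m or angle between any of reagent_bottle, beaker, tip_box, culture_dish, marker's own z axis and vertical above 0.35 rad).
It also fails if it takes over 48 s, if anything falls off the work surface, if the arm or the gripper's body presses on something with over 40 N, if the wrist force passes 120 N, or if a joint passes its speed limit or range.

## Working session

There is one attempt and no reset: what is moved stays moved. The work goes in short steps, Python scripts to look and compute and a shell command to move; the robot and the scene stay as the last step left them, time stands still between calls to the robot, and variables do not carry over. Pictures are saved under pics/ and viewed, and the job is handed in when it is done.

```bash
mkdir -p pics; python3 - <<'E'
from rig import sense, eyes, ctrl
import cv2,pickle
s=sense();print(s)
for n in ["scene","top","wrist"]:
    c=eyes.capture(n);cv2.imwrite(f"pics/{n}0.png",c["pixels"][:,:,::-1]);pickle.dump(c,open(f"{n}0.pkl","wb"))
    print(n,c["mtx"].tolist(),c["dist"],c["R"].tolist(),c["t"])
E
```

```text
{'time_s': 0.0, 'joints': array([-1.39741291e+00,  3.13468106e-01,  1.49847289e+00, -4.62578983e-05,
        1.33100437e+00, -2.23379999e-01]), 'dq': array([-0.00056868,  0.00081966, -0.00188933,  0.00053759, -0.00022491,
       -0.00101034]), 'tau': array([-2.07663043e-04, -4.12269366e+01, -2.59740633e+01, -1.53828400e-04,
        4.22295125e-03, -7.17719047e-06]), 'eef_pos': array([ 202.81769428, -483.94497664,  230.71233758]), 'ee_rot': array([ 0.13935862, -0.13936646,  0.69371573, -0.69275872]), 'force': array([-0.2421467 , -0.48332304, -0.3232432 ]), 'wrist_torque': array([ 0.05645472, -0.01013987, -0.0573888 ]), 'grip_width': 0.9955087974854063}
scene [[604.4587228009764, 0.0, 322.3680840884836], [0.0, 604.4587228009764, 238.25517083832042], [0.0, 0.0, 1.0]] [-0.12685228  0.          0.          0.          0.        ] [[0.39315364648371814, 0.9193220561086203, 0.016648345526651016], [0.7292144509801519, -0.3007217855184625, -0.6146646989996281], [-0.5600682947090214, 0.25379788191946534, -0.7886127949728701]] [-235.6087588  -369.1924399  1750.29791909]
top [[511.977384664591, 0.0, 320.80663877563336], [0.0, 511.977384664591, 234.52600503233117], [0.0, 0.0, 1.0]] [-0.02952596  0.          0.          0.          0.        ] [[0.01383967203748021, -0.9998196625230329, -0.013004072832143363], [-0.9849293302701279, -0.01138888532792678, -0.1725818868381745], [0.17240266196185056, 0.01519656945879677, -0.9849093290375271]] [  11.15407483  582.46825548 1139.54888856]
wrist [[336.4191852948458, 0.0, 316.8991523684159], [0.0, 336.4191852948458, 240.6978565281218], [0.0, 0.0, 1.0]] [-0.05019521  0.          0.          0.          0.        ] [[0.38669987495225283, -0.9222055865017298, -0.0002508723092154577], [-0.8867546359970379, -0.37190923161698086, 0.2744990691711558], [-0.25323787680691856, -0.10592629353975551, -0.9615873325326496]] [-525.34774303  -36.41578076  377.55468689]
```

View pics/scene0.png

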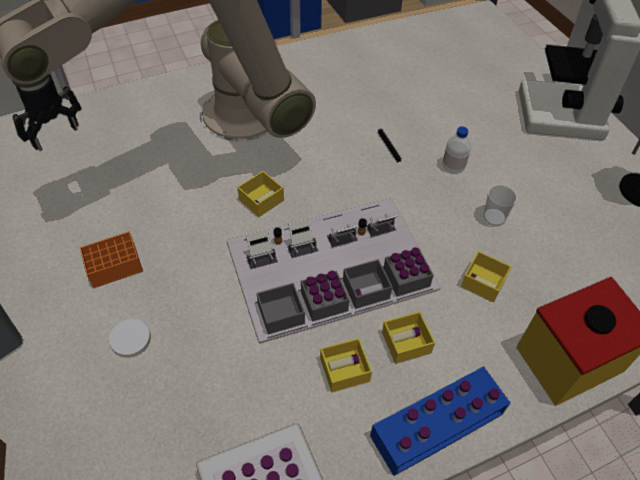

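View pics/top0.png

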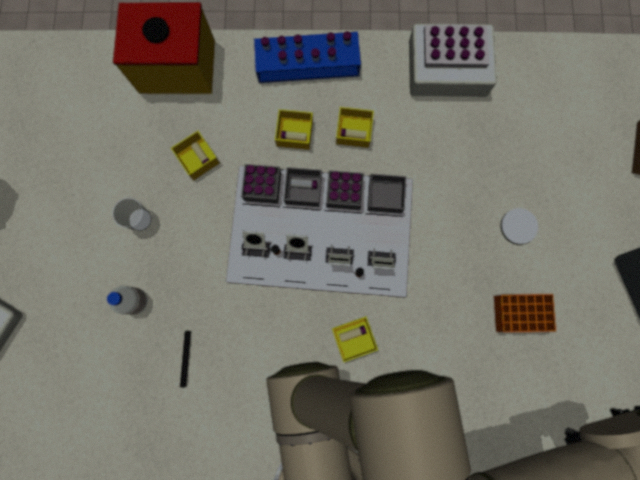

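```bash
python3 - <<'E'
import cv2
t=cv2.imread("pics/top0.png");s=cv2.imread("pics/scene0.png")
cv2.imwrite("pics/topc.png",cv2.resize(t[155:305,220:420],None,fx=4,fy=4,interpolation=2))
cv2.imwrite("pics/scc.png",cv2.resize(s[195:345,225:445],None,fx=3.6,fy=3.6,interpolation=2))
E
```

```text
(no output)
```

View pics/topc.png

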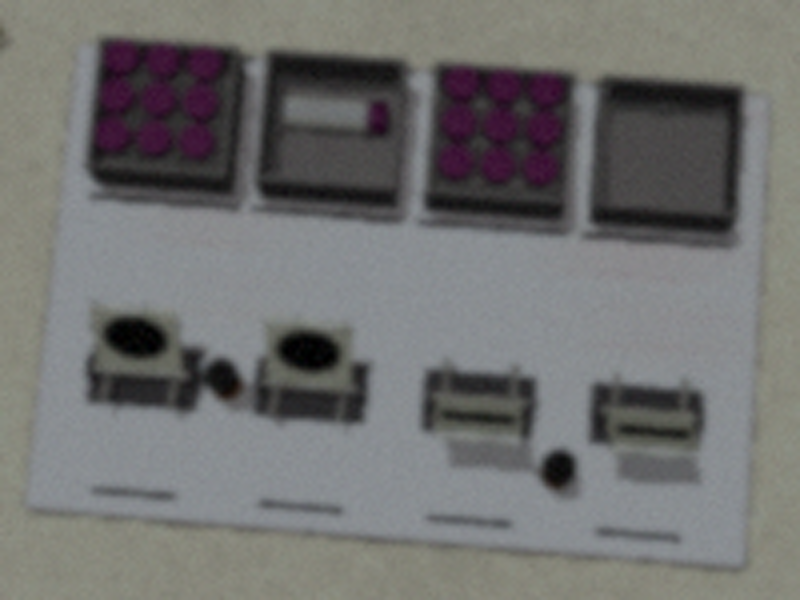

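View pics/scc.png

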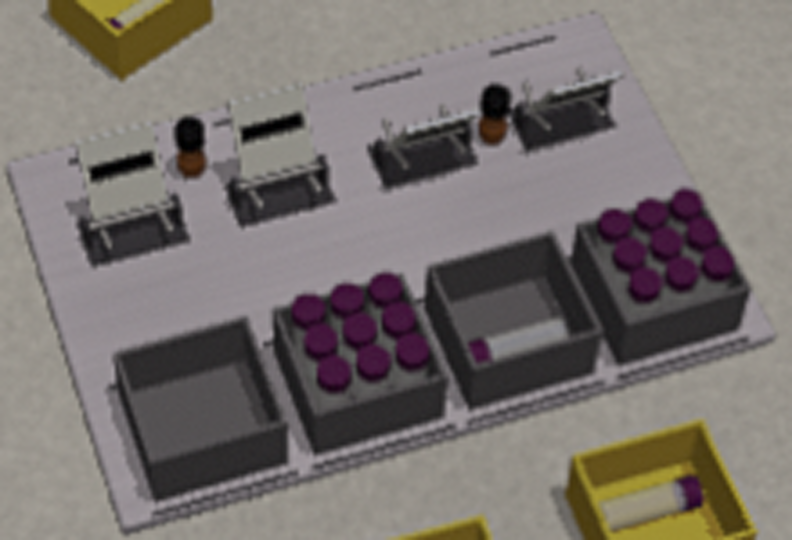

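Top view: bins left to right are full (262,184), low (304,187; a tube on the floor, and grey rather than the yellow look-alikes), full (346,189) and empty (387,194). Their tags are disc (255,240), disc (297,243), bar (340,256) and bar (382,260). So tag 2 must go to bar (away from its bin) and tag 3 to disc (towards its bin). Next I measure.

```bash
cat > h.py <<'E'
import numpy as np,cv2,pickle
def ray(c,uv):
    p=cv2.undistortPoints(np.array([[uv]],float),c["mtx"],c["dist"])[0,0]
    R=np.array(c["R"]);o=-R.T@c["t"];return o,R.T@np.array([p[0],p[1],1])
def onz(c,uv,z):
    o,d=ray(c,uv);return o+d*(z-o[2])/d[2]
def tri(c1,u1,c2,u2):
    o,d=ray(c1,u1);p,e=ray(c2,u2);d/=np.linalg.norm(d);e/=np.linalg.norm(e)
    s=np.linalg.lstsq(np.c_[d,-e],p-o,rcond=None)[0];a=o+s[0]*d;b=p+s[1]*e
    return (a+b)/2,np.linalg.norm(a-b)
def proj(c,X): return cv2.projectPoints(np.array(X,float).reshape(-1,3),cv2.Rodrigues(np.array(c["R"]))[0],np.array(c["t"]),c["mtx"],c["dist"])[0][:,0]
E
python3 - <<'E'
from h import *
c=pickle.load(open("top0.pkl","rb"));im=c["pixels"].astype(int)
m=((im[:,:,2]-im[:,:,0])>5).astype(np.uint8)
m[:150]=0;m[310:]=0;m[:,:215]=0;m[:,430:]=0
m=cv2.morphologyEx(m,cv2.MORPH_OPEN,np.ones((3,3)))
m=cv2.morphologyEx(m,cv2.MORPH_CLOSE,np.ones((7,7)))
n=max(cv2.findContours(m,0,1)[0],key=cv2.contourArea)
h=cv2.convexHull(n)
q=cv2.approxPolyDP(h,8,True)[:,0]
print(cv2.contourArea(n),q.tolist())
P=np.array([onz(c,u,12) for u in q]);print(P.round(1))
print([np.linalg.norm(P[i]-P[i-1]).round(1) for i in range(len(P))])
w=np.array([onz(c,u[0],12)[:2] for u in h],np.float32);r=cv2.minAreaRect(w);print(r)
# caps z=77
hsv=cv2.cvtColor(c["pixels"],cv2.COLOR_RGB2HSV)
k=cv2.inRange(hsv,(135,80,30),(170,255,255));k[:155]=0;k[215:]=0;k[:,:225]=0
k=cv2.morphologyEx(k,cv2.MORPH_CLOSE,np.ones((7,7)))
for cc in cv2.findContours(k,0,1)[0]:
    if cv2.contourArea(cc)>15:
        (x,y),_,_=cv2.minAreaRect(cc);print("cap",x,y,cv2.contourArea(cc),onz(c,(x,y),77).round(1))
E
```

```text
11126.0 [[241, 168], [325, 197], [406, 244], [401, 294], [229, 280]]
[[ 753.3  218.3   12. ]
 [ 681.9   10.2   12. ]
 [ 568.4 -184.8   12. ]
 [ 449.3 -171.4   12. ]
 [ 477.   235.5   12. ]]
[np.float64(276.9), np.float64(219.9), np.float64(225.7), np.float64(119.9), np.float64(407.8)]
((599.65185546875, 20.93670654296875), (421.6172180175781, 279.7654113769531), 85.99385833740234)
cap 314.5 184.0 18.0 [696.2  34.4  77. ]
cap 344.9139709472656 186.4467315673828 765.5 [691.1 -36.   77. ]
cap 259.4467468261719 179.5860595703125 750.5 [705.5 162.4  77. ]
```

```bash
python3 - <<'E'
from h import *
x=np.array([.9974,-.0722,0]);y=np.array([.0722,.9974,0])
B1=np.array([705.5,162.4,0]);B3=np.array([691.1,-36,0])
C=(B1+B3)/2-50*y
O=C-155*x; print("origin",O)
H=[O+k*y+[0,0,32] for k in (150,50,-50,-150)]
for n,off in (("top",(220,155,4)),("scene",(225,195,3.6))):
    c=pickle.load(open(n+"0.pkl","rb"));im=cv2.imread(f"pics/{n}0.png")
    o=off;w,h_=(200,150) if n=="top" else (220,150)
    cr=cv2.resize(im[o[1]:o[1]+h_,o[0]:o[0]+w],None,fx=o[2],fy=o[2],interpolation=2)
    for i,h in enumerate(H):
        sg=1 if i<2 else -1
        e=h+29*sg*x+[0,0,53]
        for p,col in ((h,(0,0,255)),(e-25*y,(0,255,0)),(e+25*y,(0,255,0))):
            u=(proj(c,p)[0]-o[:2]+.5)*o[2]-.5
            cv2.circle(cr,tuple(int(v) for v in u),3,col,-1)
        print(i+1,h.round(1),e.round(1))
    for cx,cy in ((145,215),(-145,215),(145,-215),(-145,-215)):
        pass
    cv2.imwrite(f"pics/{n}chk.png",cr)
# vials: pick cap top pixels by hand, z=57
t=pickle.load(open("top0.pkl","rb"))
for u in ((220+222/4,155+377/4),(220+559/4,155+467/4)): print("vial",onz(t,u,50).round(1),((onz(t,u,50)-O)@x).round(1),((onz(t,u,50)-O)@y).round(1))
E
```

```text
origin [540.093  24.521   0.   ]
1 [550.9 174.1  32. ] [579.8 172.   85. ]
2 [543.7  74.4  32. ] [572.6  72.3  85. ]
3 [536.5 -25.3  32. ] [507.6 -23.3  85. ]
4 [ 529.3 -125.1   32. ] [ 500.3 -123.    85. ]
1 [550.9 174.1  32. ] [579.8 172.   85. ]
2 [543.7  74.4  32. ] [572.6  72.3  85. ]
3 [536.5 -25.3  32. ] [507.6 -23.3  85. ]
4 [ 529.3 -125.1   32. ] [ 500.3 -123.    85. ]
vial [546.5 123.1  50. ] -0.7 98.8
vial [496.7 -72.   50. ] -36.3 -99.4
```

View pics/topchk.png

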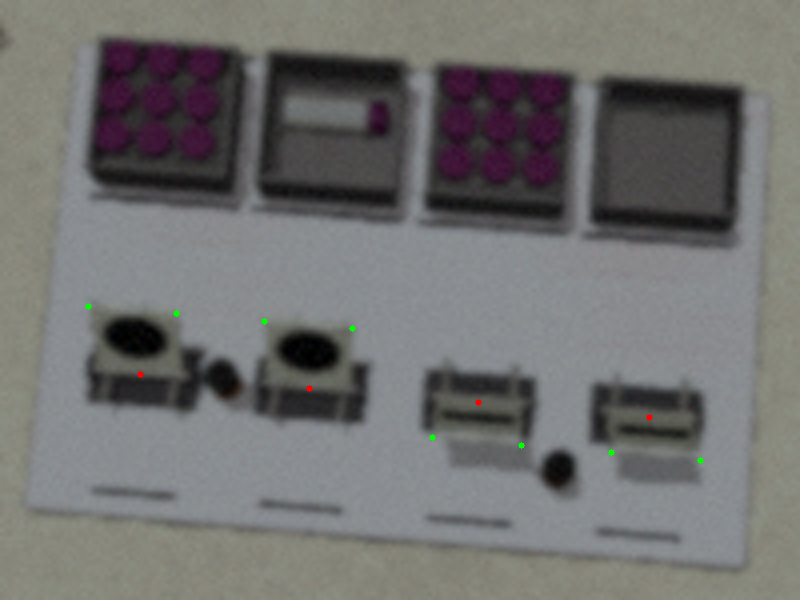

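View pics/scenechk.png

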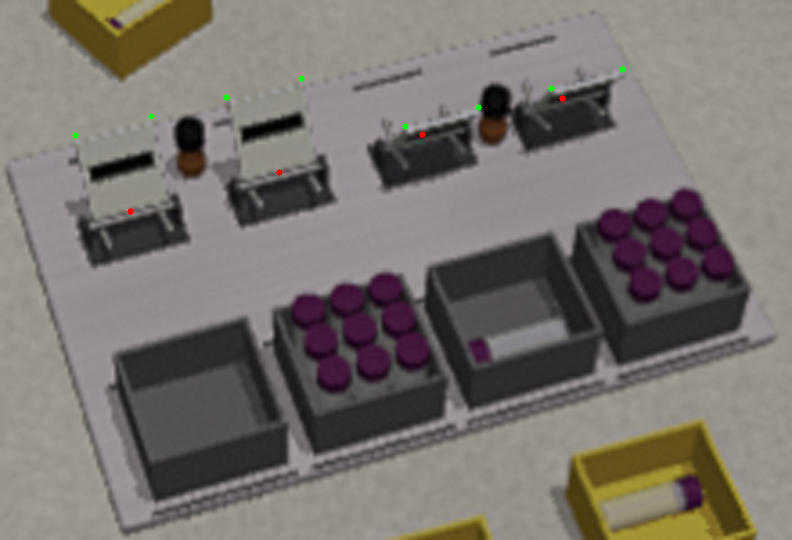

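Projected hinges and edges agree with both pictures to within about 3 mm. The vials come out at board (-1,99) and (-36,-99), with tops at z 57. A shut fingertip at z≈70 will therefore pass over the vials and cheeks and still catch the tag edges at 85. Now I work out the moves.

```bash
cat > plan.py <<'E'
from h import *
from rig import sense
from scipy.spatial.transform import Rotation as Ro
s=sense();q=s["ee_rot"];T=Ro.from_quat(q,scalar_first=True).as_matrix()
x=np.array([.9974,-.0722,0]);y=np.array([.0722,.9974,0]);O=np.array([540.1,24.5,0])
p=np.array(s["eef_pos"])
def brd(p): return np.array([(p-O)@x,(p-O)@y,p[2]])
def to(bx,by,z,frm=None):
    frm=p if frm is None else frm
    return (T.T@(O+bx*x+by*y+[0,0,z]-frm)).round(1)
E
python3 - <<'E'
from plan import *
print(T.round(3));print("board pos",brd(p).round(1))
a=O-70*x-50*y+[0,0,200]
print("to above",to(-70,-50,200),"board +x in tool",(T.T@x).round(3),"yaw err tool z vs board x",np.degrees(np.arctan2(T[:,2]@y,T[:,2]@x)))
E
```

```text
[[-0.922 -0.     0.386]
 [-0.386  0.001 -0.922]
 [-0.    -1.    -0.001]]
board pos [-299.7 -531.6  230.9]
to above [-422.5   31.3 -325.7] board +x in tool [-0.892 -0.     0.452] yaw err tool z vs board x -63.12650544509216
```

```bash
python3 -m handwheel '[{"grip":0,"wy":0.118},{"grip":0,"wy":0.118},{"grip":0,"wy":0.118},{"grip":0,"wy":0.118},{"grip":0},{"grip":0},{"grip":0}]' 30; python3 - <<'E'
from plan import *
print(T.round(3),brd(p).round(1),to(-75,-50,180))
E
```

```text
[[-0.922 -0.     0.386]
 [-0.386  0.001 -0.922]
 [-0.    -1.    -0.001]] [-299.7 -531.6  230.9] [-418.1   51.3 -328. ]invalid input
```

```bash
python3 -m handwheel '[{"grip":0,"tx":0,"ty":0,"tz":0,"wx":0,"wy":0.118,"wz":0},{"grip":0,"tx":0,"ty":0,"tz":0,"wx":0,"wy":0.118,"wz":0},{"grip":0,"tx":0,"ty":0,"tz":0,"wx":0,"wy":0.118,"wz":0},{"grip":0,"tx":0,"ty":0,"tz":0,"wx":0,"wy":0.118,"wz":0},{"grip":0,"tx":0,"ty":0,"tz":0,"wx":0,"wy":0,"wz":0},{"grip":0,"tx":0,"ty":0,"tz":0,"wx":0,"wy":0,"wz":0}]' 30; python3 - <<'E'
from plan import *
print(T.round(3),brd(p).round(1),to(-75,-50,180))
E
```

```text
time_s: 0.65
eef_pos: [202.8, -484.1, 231.1]
ee_rot: [-0.025, 0.025, 0.707, -0.707]
force: [-0.2, 1.0, -0.0]
grip_width: 0.146
[[-0.997 -0.    -0.072]
 [ 0.072  0.    -0.997]
 [ 0.    -1.    -0.   ]] [-299.6 -531.7  231.1] [-224.9   51.3 -481.5]
```

```bash
python3 -m handwheel '[{"grip":0,"tx":-16,"ty":0,"tz":-34,"wx":0,"wy":0,"wz":0},{"grip":0,"tx":-16,"ty":0,"tz":-34,"wx":0,"wy":0,"wz":0},{"grip":0,"tx":-16,"ty":0,"tz":-34,"wx":0,"wy":0,"wz":0},{"grip":0,"tx":-16,"ty":0,"tz":-34,"wx":0,"wy":0,"wz":0},{"grip":0,"tx":-16,"ty":0,"tz":-34,"wx":0,"wy":0,"wz":0},{"grip":0,"tx":-16,"ty":0,"tz":-34,"wx":0,"wy":0,"wz":0},{"grip":0,"tx":-16,"ty":0,"tz":-34,"wx":0,"wy":0,"wz":0},{"grip":0,"tx":-16,"ty":0,"tz":-34,"wx":0,"wy":0,"wz":0},{"grip":0,"tx":-16,"ty":0,"tz":-34,"wx":0,"wy":0,"wz":0},{"grip":0,"tx":-16,"ty":0,"tz":-34,"wx":0,"wy":0,"wz":0}]' 
python3 -m handwheel '[{"grip":0,"tx":-16,"ty":0,"tz":-34,"wx":0,"wy":0,"wz":0},{"grip":0,"tx":-16,"ty":0,"tz":-34,"wx":0,"wy":0,"wz":0},{"grip":0,"tx":-16,"ty":0,"tz":-34,"wx":0,"wy":0,"wz":0},{"grip":0,"tx":0,"ty":0,"tz":-34,"wx":0,"wy":0,"wz":0},{"grip":0,"tx":0,"ty":0,"tz":0,"wx":0,"wy":0,"wz":0}]' ; python3 - <<'E'
from plan import *
from rig import eyes
print(T.round(3),brd(p).round(1),to(-75,-50,72))
c=eyes.capture("wrist");cv2.imwrite("pics/w1.png",c["pixels"][:,:,::-1])
c=eyes.capture("scene");cv2.imwrite("pics/s1.png",c["pixels"][:,:,::-1])
E
```

```text
time_s: 1.48
eef_pos: [388.5, -155.4, 231.5]
ee_rot: [0.025, -0.025, -0.707, 0.707]
force: [0.7, -0.8, 1.2]
grip_width: 0.001
time_s: 1.9
eef_pos: [446.3, -20.6, 231.2]
ee_rot: [-0.023, 0.023, 0.707, -0.706]
force: [-0.7, -0.7, -0.6]
grip_width: -0.002
[[-0.998 -0.    -0.066]
 [ 0.066  0.001 -0.998]
 [ 0.    -1.    -0.001]] [-90.3 -51.8 231.2] [-15.4 159.2  -1.4]
```

View pics/w1.png

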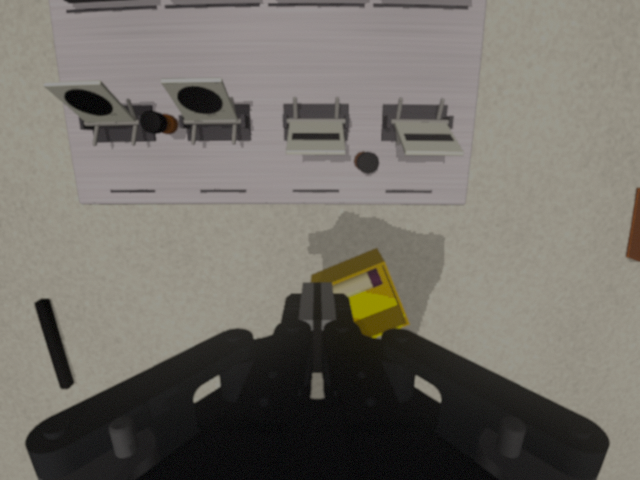

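View pics/s1.png

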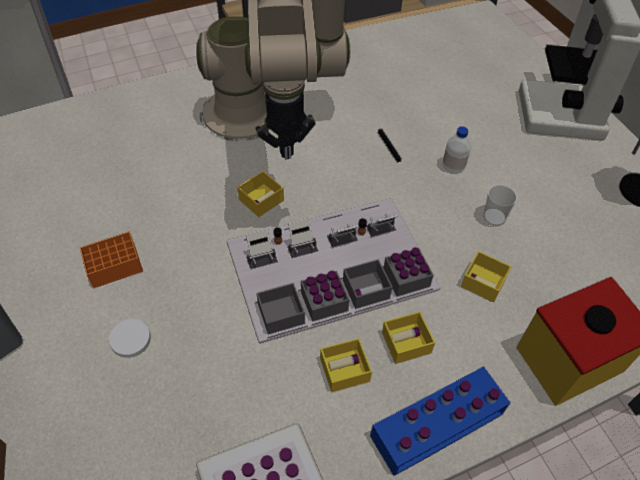

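Wrist view: tag 3 shows its bar at (316,137), tag 2 its disc at (200,100); the finger is shut and lined up. I descend in front of tag 3.

```bash
python3 -m handwheel '[{"grip":0,"tx":-4,"ty":39,"tz":0,"wx":0,"wy":0,"wz":0},{"grip":0,"tx":-4,"ty":39,"tz":0,"wx":0,"wy":0,"wz":0},{"grip":0,"tx":-4,"ty":39,"tz":0,"wx":0,"wy":0,"wz":0},{"grip":0,"tx":-3,"ty":38,"tz":0,"wx":0,"wy":0,"wz":0},{"grip":0,"tx":0,"ty":4,"tz":0,"wx":0,"wy":0,"wz":0},{"grip":0,"tx":0,"ty":0,"tz":0,"wx":0,"wy":0,"wz":0},{"grip":0,"tx":0,"ty":0,"tz":0,"wx":0,"wy":0,"wz":0}]' ; python3 - <<'E'
from plan import *
from rig import eyes
print(T.round(3),brd(p).round(1),to(3,-50,72))
c=eyes.capture("wrist");cv2.imwrite("pics/w2.png",c["pixels"][:,:,::-1])
E
```

```text
time_s: 2.58
eef_pos: [461.8, -27.3, 74.0]
ee_rot: [0.026, -0.027, -0.706, 0.707]
force: [-0.4, 0.4, 1.5]
grip_width: -0.0
[[-0.997  0.002 -0.075]
 [ 0.075 -0.001 -0.997]
 [-0.002 -1.     0.001]] [-74.4 -57.3  74. ] [-77.3   2.2  -7.5]
```

View pics/w2.png

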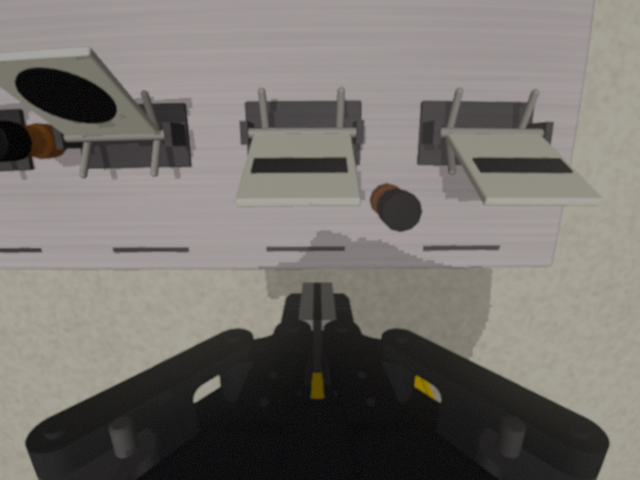

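```bash
python3 -m handwheel '[{"grip":0,"tx":-12,"ty":2,"tz":-4,"wx":0,"wy":0,"wz":0},{"grip":0,"tx":-10,"ty":0,"tz":-4,"wx":0,"wy":0,"wz":0},{"grip":0,"tx":-8,"ty":0,"tz":0,"wx":0,"wy":0,"wz":0},{"grip":0,"tx":-8,"ty":0,"tz":0,"wx":0,"wy":0,"wz":0},{"grip":0,"tx":-8,"ty":0,"tz":0,"wx":0,"wy":0,"wz":0},{"grip":0,"tx":-8,"ty":0,"tz":0,"wx":0,"wy":0,"wz":0},{"grip":0,"tx":-7,"ty":0,"tz":0,"wx":0,"wy":0,"wz":0},{"grip":0,"tx":-7,"ty":0,"tz":0,"wx":0,"wy":0,"wz":0},{"grip":0,"tx":-4,"ty":0,"tz":0,"wx":0,"wy":0,"wz":0},{"grip":0,"tx":0,"ty":0,"tz":0,"wx":0,"wy":0,"wz":0}]' ; python3 - <<'E'
from plan import *
from rig import eyes
print(T.round(3),brd(p).round(1),to(3,-50,72))
c=eyes.capture("wrist");cv2.imwrite("pics/w3.png",c["pixels"][:,:,::-1])
E
```

```text
time_s: 3.47
eef_pos: [534.1, -23.9, 70.2]
ee_rot: [0.026, -0.027, -0.707, 0.707]
force: [0.4, -0.4, 0.6]
grip_width: -0.001
[[-0.997  0.    -0.075]
 [ 0.075 -0.    -0.997]
 [-0.    -1.     0.   ]] [ -2.5 -48.7  70.2] [-5.5 -1.8  1.3]
```

View pics/w3.png

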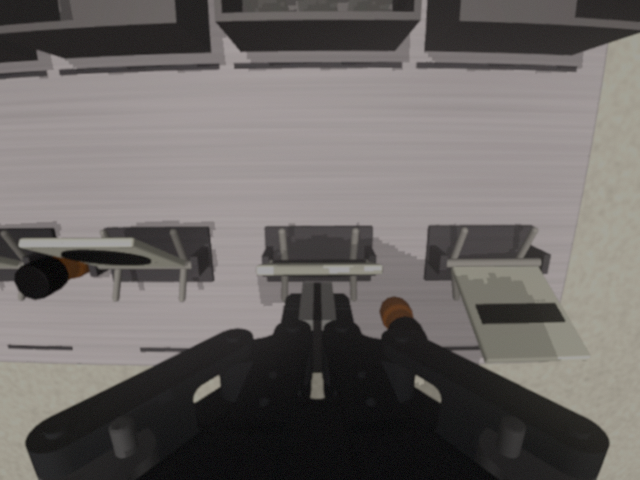

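Tag 3 stands about upright at (318,269) against the finger; push a little further.

```bash
python3 -m handwheel '[{"grip":0,"tx":-5,"ty":0,"tz":0,"wx":0,"wy":0,"wz":0},{"grip":0,"tx":-5,"ty":0,"tz":0,"wx":0,"wy":0,"wz":0},{"grip":0,"tx":-5,"ty":0,"tz":0,"wx":0,"wy":0,"wz":0},{"grip":0,"tx":0,"ty":0,"tz":0,"wx":0,"wy":0,"wz":0},{"grip":0,"tx":0,"ty":0,"tz":0,"wx":0,"wy":0,"wz":0},{"grip":0,"tx":0,"ty":0,"tz":0,"wx":0,"wy":0,"wz":0}]' ; python3 - <<'E'
from plan import *
from rig import eyes
print(brd(p).round(1))
c=eyes.capture("wrist");cv2.imwrite("pics/w4.png",c["pixels"][:,:,::-1])
E
```

```text
time_s: 4.02
eef_pos: [548.2, -24.8, 70.3]
ee_rot: [-0.027, 0.026, 0.707, -0.707]
force: [-3.4, -1.2, 1.7]
grip_width: 0.004
[ 11.6 -48.6  70.3]
```

View pics/w4.png

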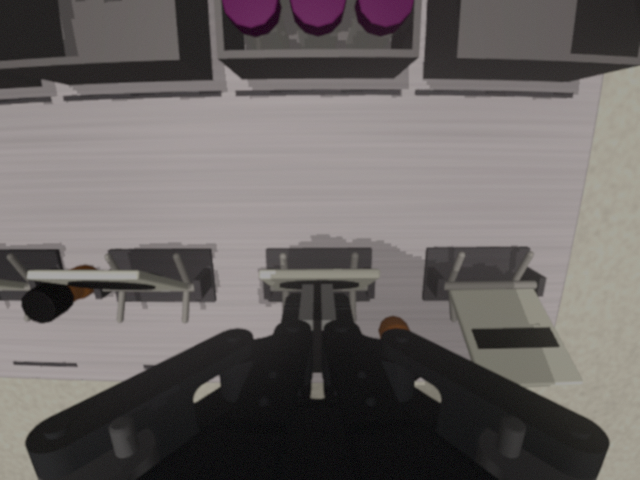

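Tag 3 dropped over, disc partly visible at (318,283). Back off, lift, and cross over to the bin side of tag 2.

```bash
python3 -m handwheel '[{"grip":0,"tx":20,"ty":0,"tz":0,"wx":0,"wy":0,"wz":0},{"grip":0,"tx":0,"ty":-40,"tz":0,"wx":0,"wy":0,"wz":0},{"grip":0,"tx":0,"ty":-40,"tz":0,"wx":0,"wy":0,"wz":0},{"grip":0,"tx":0,"ty":-40,"tz":0,"wx":0,"wy":0,"wz":0},{"grip":0,"tx":-26,"ty":0,"tz":-32,"wx":0,"wy":0,"wz":0},{"grip":0,"tx":-26,"ty":0,"tz":-32,"wx":0,"wy":0,"wz":0},{"grip":0,"tx":-26,"ty":0,"tz":-32,"wx":0,"wy":0,"wz":0},{"grip":0,"tx":0,"ty":0,"tz":0,"wx":0,"wy":0,"wz":0},{"grip":0,"tx":0,"ty":0,"tz":0,"wx":0,"wy":0,"wz":0}]' ; python3 - <<'E'
from plan import *
from rig import eyes
print(T.round(3),brd(p).round(1),to(70,50,70))
for n in ("top","scene"):
  c=eyes.capture(n);i=c["pixels"][:,:,::-1]
  i=i[155:305,220:420] if n=="top" else i[195:345,225:445]
  cv2.imwrite(f"pics/{n}5.png",cv2.resize(i,None,fx=3.6,fy=3.6,interpolation=2))
E
```

```text
time_s: 4.82
eef_pos: [614.1, 67.8, 189.4]
ee_rot: [-0.026, 0.026, 0.707, -0.707]
force: [-0.6, -0.4, 0.6]
grip_width: -0.001
[[-0.997 -0.    -0.073]
 [ 0.073  0.    -0.997]
 [ 0.    -1.    -0.   ]] [ 70.7  48.5 189.4] [  0.6 119.4  -1.5]
```

View pics/scene5.png

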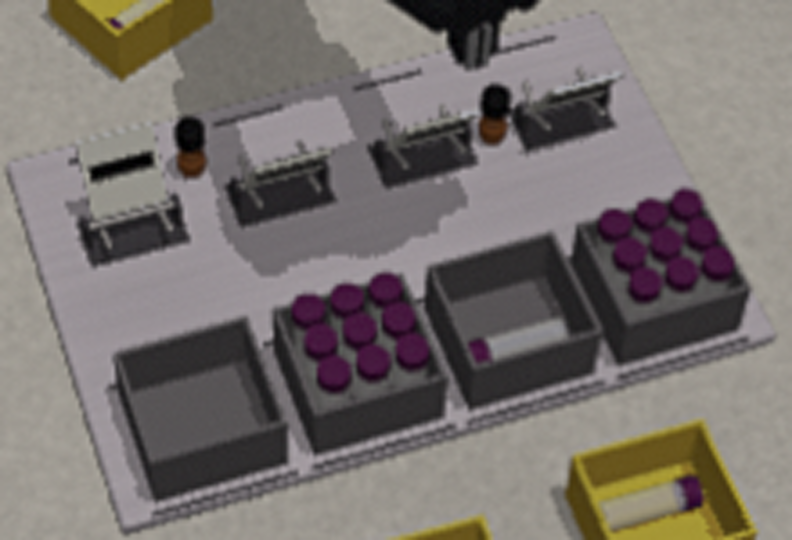

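View pics/top5.png

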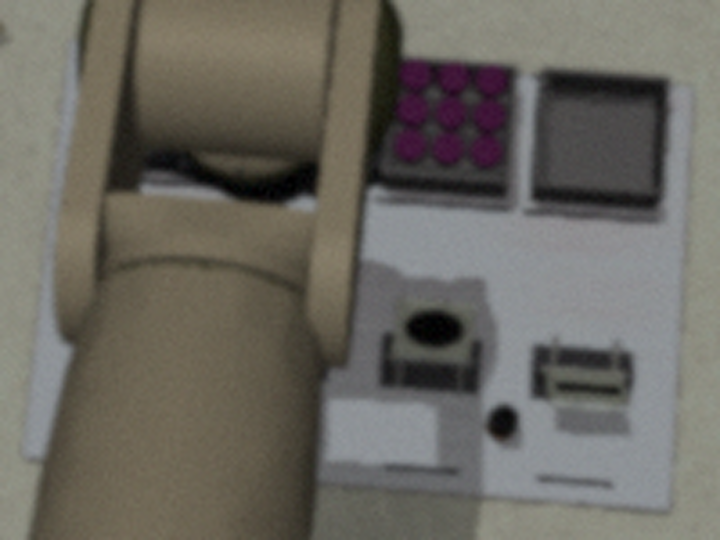

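Tag 3 now shows its disc (432,328 in the top crop), leaning to the full bin. Descend at tag 2 and push towards −x.

```bash
python3 -m handwheel '[{"grip":0,"tx":0,"ty":40,"tz":-1,"wx":0,"wy":0,"wz":0},{"grip":0,"tx":0,"ty":40,"tz":0,"wx":0,"wy":0,"wz":0},{"grip":0,"tx":0,"ty":39,"tz":0,"wx":0,"wy":0,"wz":0},{"grip":0,"tx":0,"ty":0,"tz":0,"wx":0,"wy":0,"wz":0},{"grip":0,"tx":0,"ty":0,"tz":0,"wx":0,"wy":0,"wz":0},{"grip":0,"tx":0,"ty":0,"tz":0,"wx":0,"wy":0,"wz":0}]' ; python3 - <<'E'
from plan import *
from rig import eyes
print(T.round(3),brd(p).round(1),to(-11,50,70))
c=eyes.capture("wrist");cv2.imwrite("pics/w6.png",c["pixels"][:,:,::-1])
E
```

```text
time_s: 5.42
eef_pos: [614.7, 66.8, 74.3]
ee_rot: [0.025, -0.028, -0.707, 0.707]
force: [-0.3, 0.7, 0.4]
grip_width: 0.003
[[-0.997  0.004 -0.076]
 [ 0.076 -0.    -0.997]
 [-0.004 -1.     0.   ]] [71.4 47.6 74.3] [82.4  3.9 -2.1]
```

View pics/w6.png

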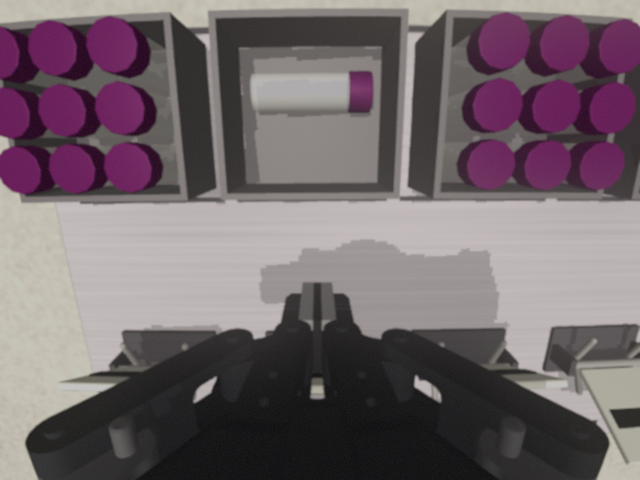

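The finger is between tag 2 and the low bin (tube at 310,92), with clearance on both sides. Push.

```bash
python3 -m handwheel '[{"grip":0,"tx":12,"ty":4,"tz":0,"wx":0,"wy":0,"wz":0},{"grip":0,"tx":10,"ty":0,"tz":0,"wx":0,"wy":0,"wz":0},{"grip":0,"tx":8,"ty":0,"tz":0,"wx":0,"wy":0,"wz":0},{"grip":0,"tx":8,"ty":0,"tz":0,"wx":0,"wy":0,"wz":0},{"grip":0,"tx":8,"ty":0,"tz":0,"wx":0,"wy":0,"wz":0},{"grip":0,"tx":8,"ty":0,"tz":0,"wx":0,"wy":0,"wz":0},{"grip":0,"tx":7,"ty":0,"tz":0,"wx":0,"wy":0,"wz":0},{"grip":0,"tx":7,"ty":0,"tz":0,"wx":0,"wy":0,"wz":0},{"grip":0,"tx":6,"ty":0,"tz":0,"wx":0,"wy":0,"wz":0},{"grip":0,"tx":5,"ty":0,"tz":0,"wx":0,"wy":0,"wz":0}]' ; python3 -m handwheel '[{"grip":0,"tx":5,"ty":0,"tz":0,"wx":0,"wy":0,"wz":0},{"grip":0,"tx":0,"ty":0,"tz":0,"wx":0,"wy":0,"wz":0},{"grip":0,"tx":0,"ty":0,"tz":0,"wx":0,"wy":0,"wz":0}]'; python3 - <<'E'
from plan import *
from rig import eyes
print(T.round(3),brd(p).round(1))
c=eyes.capture("scene");i=c["pixels"][195:345,225:445,::-1]
cv2.imwrite("pics/s7.png",cv2.resize(i,None,fx=3.6,fy=3.6,interpolation=2))
E
```

```text
time_s: 6.3
eef_pos: [535.9, 73.3, 68.4]
ee_rot: [0.025, -0.028, -0.707, 0.707]
force: [18.7, -0.7, -2.1]
grip_width: -0.001
time_s: 6.55
eef_pos: [535.0, 73.2, 70.1]
ee_rot: [0.021, -0.032, -0.706, 0.707]
force: [18.1, -0.9, 1.2]
grip_width: -0.001
[[-0.997  0.015 -0.076]
 [ 0.076 -0.001 -0.997]
 [-0.015 -1.    -0.   ]] [-8.6 48.2 70.1]
```

View pics/s7.png

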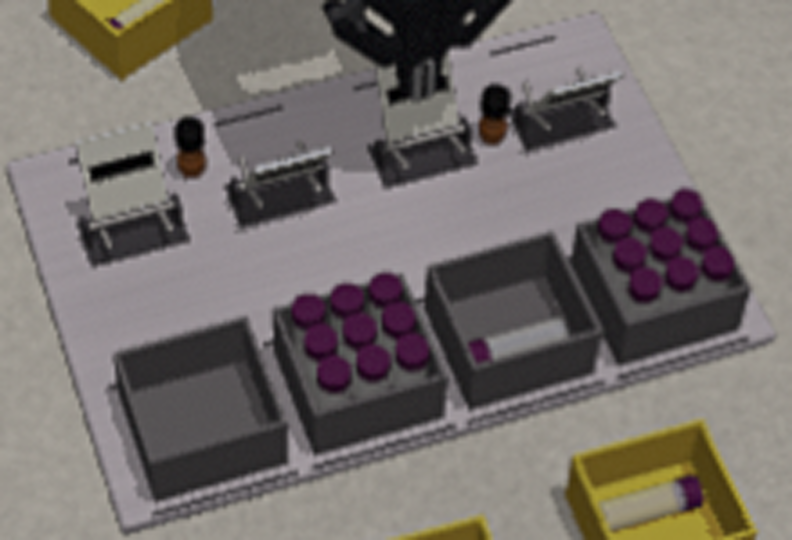

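Tag 2 has fallen away, and the finger is now pressing it on its stop (18 N). Back off and lift clear.

```bash
python3 -m handwheel '[{"grip":0,"tx":-12,"ty":0,"tz":0,"wx":0,"wy":0,"wz":0},{"grip":0,"tx":-12,"ty":0,"tz":0,"wx":0,"wy":0,"wz":0},{"grip":0,"tx":0,"ty":-35,"tz":0,"wx":0,"wy":0,"wz":0},{"grip":0,"tx":0,"ty":-40,"tz":0,"wx":0,"wy":0,"wz":0},{"grip":0,"tx":0,"ty":-40,"tz":0,"wx":0,"wy":0,"wz":0},{"grip":0,"tx":0,"ty":-40,"tz":0,"wx":0,"wy":0,"wz":0},{"grip":0,"tx":20,"ty":0,"tz":36,"wx":0,"wy":0,"wz":0},{"grip":0,"tx":20,"ty":0,"tz":36,"wx":0,"wy":0,"wz":0},{"grip":0,"tx":20,"ty":0,"tz":36,"wx":0,"wy":0,"wz":0},{"grip":0,"tx":20,"ty":0,"tz":36,"wx":0,"wy":0,"wz":0}]'; python3 -m handwheel '[{"grip":0,"tx":16,"ty":0,"tz":36,"wx":0,"wy":0,"wz":0},{"grip":0,"tx":16,"ty":0,"tz":36,"wx":0,"wy":0,"wz":0},{"grip":0,"tx":16,"ty":0,"tz":36,"wx":0,"wy":0,"wz":0},{"grip":0,"tx":16,"ty":0,"tz":36,"wx":0,"wy":0,"wz":0},{"grip":0,"tx":16,"ty":0,"tz":36,"wx":0,"wy":0,"wz":0},{"grip":0,"tx":16,"ty":0,"tz":36,"wx":0,"wy":0,"wz":0},{"grip":0,"tx":16,"ty":0,"tz":36,"wx":0,"wy":0,"wz":0},{"grip":0,"tx":16,"ty":0,"tz":36,"wx":0,"wy":0,"wz":0},{"grip":0,"tx":0,"ty":0,"tz":0,"wx":0,"wy":0,"wz":0},{"grip":0,"tx":0,"ty":0,"tz":0,"wx":0,"wy":0,"wz":0}]'; python3 - <<'E'
from plan import *
from rig import eyes
print(brd(p).round(1),s["dq"].round(3))
for n in ("top","scene"):
  c=eyes.capture(n);i=c["pixels"][:,:,::-1]
  cv2.imwrite(f"pics/{n}8f.png",i)
  i=i[155:305,220:420] if n=="top" else i[195:345,225:445]
  cv2.imwrite(f"pics/{n}8.png",cv2.resize(i,None,fx=3.6,fy=3.6,interpolation=2))
a=cv2.imread("pics/top0.png").astype(int);b=cv2.imread("pics/top8f.png").astype(int)
d=(np.abs(a-b).max(2)>45).astype(np.uint8)
for k in cv2.findContours(d,0,1)[0]:
  if cv2.contourArea(k)>12: print(cv2.boundingRect(k))
E
```

```text
time_s: 7.43
eef_pos: [461.7, -66.6, 222.6]
ee_rot: [0.026, -0.027, -0.706, 0.707]
force: [1.0, 0.1, -0.4]
grip_width: 0.003
time_s: 8.27
eef_pos: [312.8, -344.2, 222.3]
ee_rot: [-0.028, 0.028, 0.707, -0.707]
force: [-1.1, 0.5, 0.3]
grip_width: -0.0
[-200.1 -384.2  222.3] [ 0.058 -0.018  0.022  0.007  0.004  0.015]
(465, 460, 57, 20)
(537, 436, 21, 13)
(372, 408, 78, 72)
(271, 406, 48, 41)
(507, 405, 133, 75)
(291, 393, 18, 33)
(223, 371, 84, 109)
(280, 361, 173, 86)
(458, 321, 167, 113)
(337, 266, 8, 5)
(331, 240, 20, 10)
(287, 236, 20, 11)
```

View pics/scene8.png

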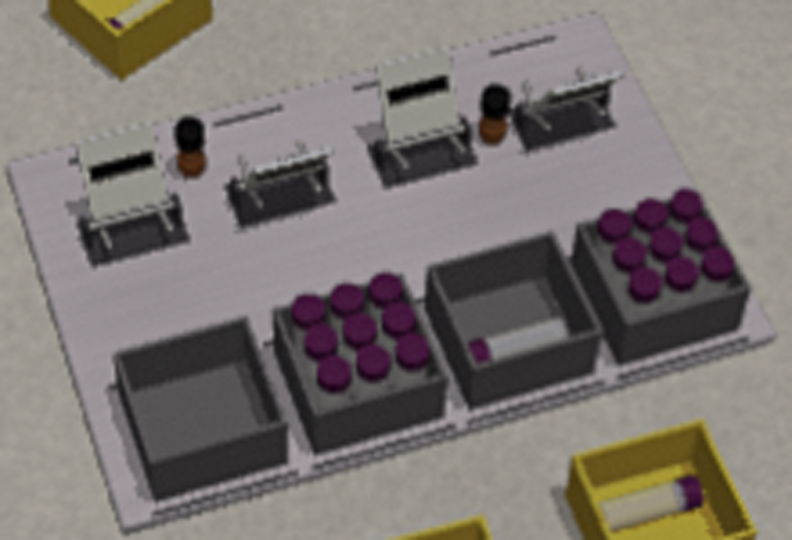

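View pics/top8.png

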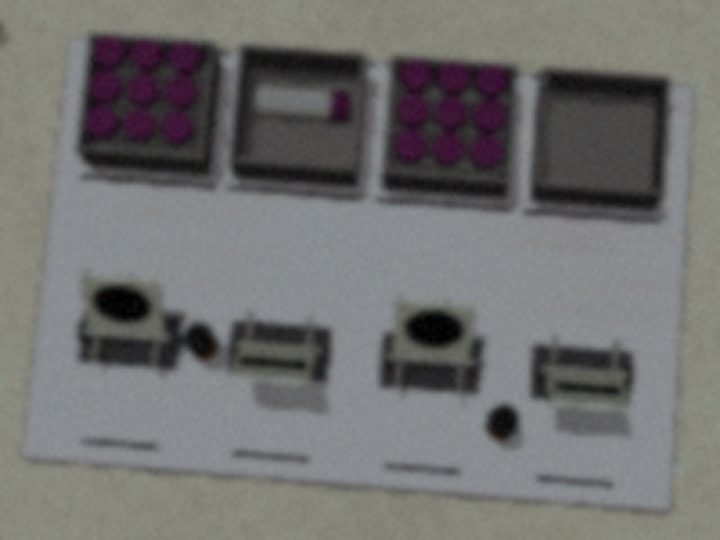

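View pics/scene8f.png

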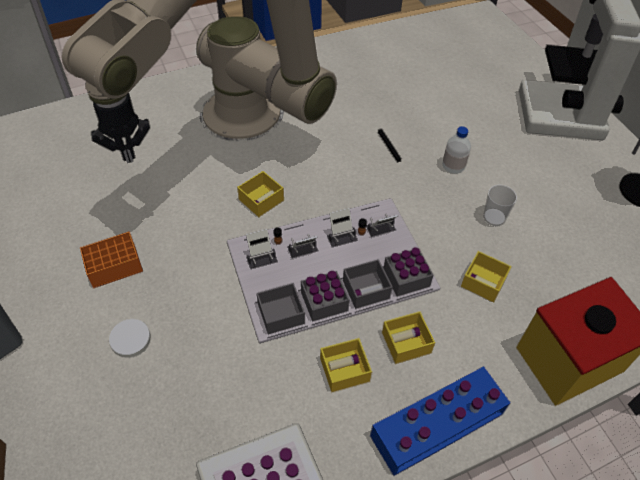

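The tags now read disc, bar, disc, bar against full, low, full, empty. On the bench, the before/after difference shows only tags 2 and 3; the rest of it is the arm and its shadow.

```bash
python3 -c "
from rig import ctrl
print(ctrl.finish_job())"
```

```text
the job is handed in; nothing more can be done
None
```

The tags now match the bins, and I handed the job in at about 8.4 s. It reports no verdict.

- **What I did:** seen from above, the bins from left to right are full, low, full and empty, and their tags started as disc, disc, bar, bar. With the shut fingertip I pushed tag 3 over towards its full bin and tag 2 over away from the bin with one tube. I left tags 1 and 4 alone because they were already right.
- **Last checks:** the final top and scene pictures show disc, bar, disc, bar. Comparing the top view before and after, only tags 2 and 3 changed, apart from the arm and its shadow. The bins, vials and other things look unmoved. The arm ended clear of everything, with a force reading of about 1 N.
- **What did not go to plan:**
  - My first move command was refused because rows need all their fields.
  - Tag 3 needed a second small push past upright.
  - After tag 2 fell, the finger pressed it on its stop with about 18 N before I backed off, which is below the force limits.

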